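Puff out the tape dispenser and hold its cover over the threads

TASK

The tape dispenser's gear well is open for cleaning: press the nozzle cap of the cleaner canister behind it right down and let it spring back up. Then pick up the aluminium cover plate by its handle and finish holding it still and level, hovering about 1 cm above the three threaded posts without touching the dispenser, each hole centred over its thread so a colleague can drop the screws in; the program finishes while the gripper still holds the plate there. Leave the other things on the bench where they are, and do not press the cap again once the plate is lifted.

Things in the scene. Friction and masses are not known exactly. Their poses are not given: they have to be found in the camera images.
- dispenser: Grey bench tape dispenser, fixed. Origin: bench top under the centre of its open gear well; x runs from the tape mouth (front) to the tape roll (rear), z up. Well 150 x 110 mm (x, y), rim 55 mm high, gears and three steel threaded posts inside. Mouth reaches x = -95, up to 56 mm high; roll centred at x = 145, y = -20 (radius 55, 125 mm high, cheeks y = -55 to 15).
- thread0 (a point): Top centre of the post with a 5 mm threaded hole at x = -55, y = +32 mm of the dispenser, 58 mm above the bench; cover hole 0 belongs over it.
- thread1 (a point): The same at x = -55, y = -32 mm of the dispenser; cover hole 1 belongs over it.
- thread2 (a point): The same at x = +55, y = 0 of the dispenser; cover hole 2 belongs over it.
- cover: Loose aluminium plate 140 x 95 x 5 mm (x, y, z), 0.2 to 0.4 kg, flat on the bench, handle up. Origin: centre of underside, z up. Three 14 mm holes: fits one way round, with its x along the dispenser's x; starts at most 1.1 rad off that. Handle centred on top: bar along x, 70 long, 14 wide (y), 20 to 38 mm above the underside, on feet at x = +-29 (grip the middle, across y).
- hole0 (a point): Centre of the cover hole at x = -55, y = +32 mm, at the underside.
- hole1 (a point): Centre of the cover hole at x = -55, y = -32 mm, at the underside.
- hole2 (a point): Centre of the single cover hole at x = +55, y = 0, at the underside.
- nozzle_top (a point): Centre of the flat top of the white nozzle cap (30 mm diameter) on the cleaner canister (52 mm diameter aluminium can, 134 mm tall, in a steel bracket fixed to the bench). Cap top 165 mm above the bench when up. A short 9 mm thick spout on the cap points at the gear well.
- nozzle (a joint): Travel of the nozzle cap, m: 0 up, 0.008 fully down (straight down). Spring: about 2.5 N to start, 6.5 N fully down; it springs back by itself.
- screw_cup: Bystander: white cup of screws, 44 mm diameter, 22 mm high, on the bench beside the well (dispenser's -y side). Origin: centre of underside.
- screwdriver: Bystander: screwdriver with black handle, 150 mm long, lying on the dispenser's +y side, along the dispenser's x. Origin: underside near its middle.
- tape_roll: Bystander: cardboard roll, 90 mm diameter, 48 mm high, lying flat at the left. Origin: centre of underside.
- pen_box: Bystander: white open box with pens, 70 x 70 x 90 mm, pens to about 150 mm, at the robot's right. Origin: centre of underside.
- stapler: Bystander: stapler 130 x 34 x 50 mm at the right. Origin: centre of underside.
Mind the look-alikes: they are no part of the job. Leave any purple look-alike of the cover alone.

How it is judged:
By the outcome, as a careful person would: the job done as asked, in the order asked, and still so for the second after the job is handed in, while the arm keeps its last pose, push and grip.
It also fails if it takes over 58 s, if anything falls off the work surface, if the arm or the gripper's body presses on something with over 40 N, if the wrist force passes 120 N, or if a joint passes its speed limit or range.

ROBOT

A 7-joint arm with a two-finger parallel gripper is mounted at the origin on the work surface. World frame = base frame: x ahead of the robot, y to its left, z up, the work surface at z = 0. Lengths are in m, angles in rad, forces in N, time in s.
With the tool pointing down it reaches from about 0.4 to 0.85 m from the base axis. Payload 10.4 kg.
Tool frame: the origin (TCP) lies midway between the tips of the shut fingers; the grasp point (between the pads) lies 19 mm behind it (manip.tcp_to_grasp is the distance from the TCP to the grasp point, in m); z points along the fingers, y is the line along which they close (so a half turn about z gives the same grasp; the last joint's range is limited). The gripper opens to 85 mm and grips with 20 to 120 N. Pads are 22 mm wide; open, the fingers measure 114 mm over their backs; the gripper's body (76 mm by 85 mm) begins 54 mm behind the grasp point. The pads swing forward as they close: fully open they stand 13 mm farther back than shut.
Start: joints at [1.296, 0.332, -0.065, 1.46, 0.022, 1.35, -0.088], TCP at [0.156, -0.605, 0.196] pointing down, gripper open.
Joint ranges: [-2.6, 2.6], [-0.5, 2.12], [-1.47, 1.34], [0.16, 2.42], [-1.27, 4.41], [0.06, 2.06], [-2.6, 2.6]. Speed limits (rad/s): [2.22, 2.22, 2.79, 2.79, 3.14, 3.14, 3.14].

INTERFACE

Orientations are given as a unit quaternion [x, y, z, w].
In Python, from workcell import manip gives the robot as it stands.
- The arm moves only by the shell command python3 -m jog 'ROWS' [FORCE]. ROWS is a JSON object of lists of equal length, an entry for each row: "offset": the shift along the world's x, y, z in m, a list of three; "yaw": the turn about the world's z in degrees; "jaw": the closure, from 0 (fully open) to 1 (shut). A call has 1 to 20 rows; each row shifts and turns the commanded pose from where the row before left it; what a row does not reach is not made up. A row lasts 1/12 s, in which the tool goes at most 41.7 mm and 7.16 degrees, less where a joint would pass 70% of its speed; a pose out of reach is approached as far as the arm can. A call is refused whole if a number of a shift passes 0.0417 or a number of a turn 7.16, either way. A call with a gripper value outside its range is refused whole. The fingers move at their own pace and stop on an object; FORCE is the grip in N (left out, the last holds). Time passes only in rows, so rows that do not move let the fingers close. It gives the time, the measured TCP pose, the force, the opening and the grip force at its end, in the units of the state.
- manip.get_obs(): the state, without advancing time (a new reading comes with each control period).
- manip.camera(name): name is "scene" or "top" or "wrist"; returns a dict with "frame" (400x640x3 uint8, red, green, blue), "camera_matrix" (3x3 intrinsics, pixels), "eye" and "attitude" of the camera in the world; the wrist camera has in their place "hand_eye" (4x4, takes a point from camera to tool coordinates, whose origin is the TCP and whose axes are the flange's). Camera axes: x right, y up, looking along -z (the intrinsics and any distortion apply to the point x, -y, -z); pixel columns grow to the right and rows downward; lengths in m; the calibration is good to about 2 mm. A picture is of the moment at which its call begins: read the wrist's pose just before it. There is no depth.
- manip.hand_in(): hands the job in; it is judged then, once.
Trained networks look in a picture, given as the dict that the camera call returned (one of the last four; its "shot" number tells which), for a name from the list of things; names that differ only in an ending like _2 or _b are one class to them, and where a whole thing is asked for, a point or a joint stands for the part that bears it (a point fixed in the world has none). Each returns a list of dicts, best first, with "score" (0 to 1); they miss things now and then, are a little off and sometimes report something else, mostly with a low value. They report only what shows in the picture. A call takes as long as a camera call. They do not tell look-alikes from the thing itself.
- manip.masks_of(picture, name): "region" (400x640 bool, what is visible of it).
- manip.tip_of(picture, name): "at" ([x, y, z] in m, in world coordinates, good to about 4 mm: a listed point, or the origin of a listed thing).
The state is a dict: "clock": time; "joint_pos": joint angles; "joint_velocities": joint speeds; "tau": joint torques, N m; "position": TCP position; "ee_rot": TCP orientation; "ft_force": force on the tool from outside, world axes, zero at the start; "torque": the same for the moment, N m; "grip_width": opening from 0.0 (shut) to 1.0 (fully open); "grasp_force": force on a finger pad.
Only numpy, scipy, OpenCV 4.12 (cv2) and the standard library are available. Lean on these libraries where they do the work, as an engineer would, in place of code of your own. Each camera call takes 0.05 s, during which the arm holds its last target. There are 200 camera calls.

## Working session

There is one attempt and no reset: what is moved stays moved. The work goes in short steps, Python scripts to look and compute and a shell command to move; the robot and the scene stay as the last step left them, time stands still between calls to the robot, and variables do not carry over. Pictures are saved under pics/ and viewed, at most 10 in all, crops included, and the job is handed in when it is done.

```bash
mkdir -p pics; ls; cat > h.py <<'E'
import numpy as np,cv2
from workcell import manip
from scipy.spatial.transform import Rotation as R
def save(p,n): cv2.imwrite('pics/'+n+'.png',p['frame'][:,:,::-1])
E
python3 - <<'E'
from h import *
o=manip.get_obs();print(o)
for c in ['scene','top']:
    p=manip.camera(c);save(p,c+'0')
    print(c,p['camera_matrix'],p['eye'],p['attitude'],p.keys())
    for n in ['dispenser','thread0','thread1','thread2','cover','hole0','hole1','hole2','nozzle_top','screw_cup','screwdriver','tape_roll','pen_box','stapler']:
        print(n,[(round(d['score'],2),np.round(d['at'],4).tolist()) for d in manip.tip_of(p,n)[:4]])
E
```

```text
pics
{'clock': 0.0, 'joint_pos': array([ 1.29642568,  0.33280787, -0.06467247,  1.46099571,  0.02163125,
        1.34989941, -0.08849318]), 'joint_velocities': array([ 1.14335932e-03, -1.15146721e-03,  8.26695330e-04, -5.08166487e-04,
        1.27147701e-04,  1.74259679e-03,  5.72190593e-05]), 'tau': array([-3.92084462e-05, -6.25451803e+01,  4.86759015e-02, -3.91608024e+01,
        1.61008607e-02,  9.84968792e-03,  2.03023961e-05]), 'position': array([ 0.15555186, -0.60487275,  0.19562991]), 'ee_rot': array([ 9.92086038e-01,  1.25557928e-01, -1.42437834e-04, -6.92697578e-04]), 'ft_force': array([-0.44966804,  0.04464138, -0.84919367]), 'torque': array([-0.07360237,  0.05332432, -0.04017025]), 'grasp_force': 0.0, 'grip_width': 1.0035500268854747}
scene [[409.05475699   0.         323.10607355]
 [  0.         409.05475699 200.52507528]
 [  0.           0.           1.        ]] [ 1.00084244 -0.52053115  0.99277635] [0.32168031 0.1378043  0.37473227 0.85854964] dict_keys(['frame', 'camera_matrix', 'eye', 'attitude', 'shot'])
dispenser [(0.8, [0.4385, -0.1441, -0.0033])]
thread0 [(0.85, 
[... 1961 characters left out ...]
 [(0.97, [0.5104, 0.2217, 0.0014]), (0.96, [0.4121, 0.166, 0.004]), (0.95, [0.2571, 0.3206, -0.0027]), (0.76, [0.4535, 0.1235, -0.0041])]
hole1 [(0.97, [0.5104, 0.2217, 0.0014]), (0.96, [0.4121, 0.166, 0.004]), (0.95, [0.2571, 0.3206, -0.0027]), (0.76, [0.4535, 0.1235, -0.0041])]
hole2 [(0.97, [0.5104, 0.2217, 0.0014]), (0.96, [0.4121, 0.166, 0.004]), (0.95, [0.2571, 0.3206, -0.0027]), (0.76, [0.4535, 0.1235, -0.0041])]
nozzle_top [(0.57, [0.5868, -0.0962, 0.166])]
screw_cup [(0.53, [0.3847, -0.2517, -0.0019])]
screwdriver [(0.55, [0.4017, -0.0397, 0.0008])]
tape_roll [(0.57, [0.4049, 0.4299, 0.0038]), (0.26, [0.5357, -0.4687, -0.003])]
pen_box []
stapler [(0.61, [0.5346, -0.4694, -0.0041])]
```

View pics/scene0.png

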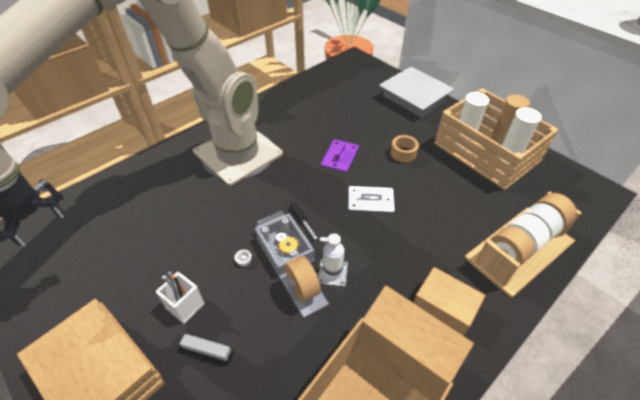

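View pics/top0.png

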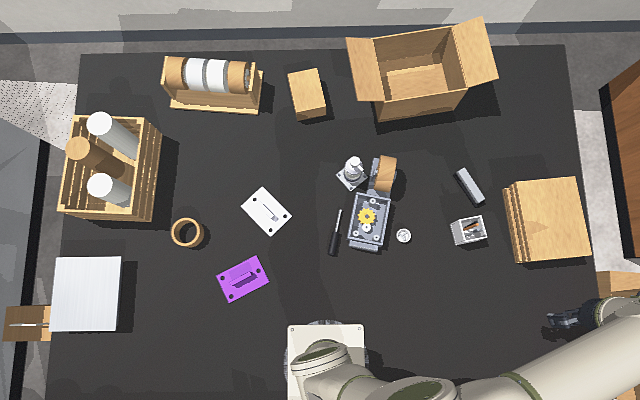

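The scene picture shows the aluminium plate at about (372,199) and a purple one at (340,155). In the top view the aluminium plate is at (266,211), the purple one at (242,279), the open well at (370,218) and the nozzle at (352,165). The two cover candidates are (266,211), bare aluminium, and (242,279), purple. The aluminium one fits the description, and I'll confirm it in a crop before grasping. First I go up and over to the nozzle.

```bash
python3 -m jog '{"offset":[[0,0,0.04],[0,0,0.04],[0,0,0.04],[0.025,0.03,0],[0.025,0.03,0],[0.025,0.03,0],[0.025,0.03,0],[0.025,0.03,0],[0.025,0.03,0],[0.025,0.03,0],[0.025,0.03,0],[0.025,0.03,0],[0.025,0.03,0],[0.025,0.03,0],[0.025,0.03,0],[0.025,0.03,0],[0.025,0.03,0],[0.025,0.03,0],[0.025,0.03,0],[0,0,0]],"yaw":[0,0,0,0,0,0,0,0,0,0,0,0,0,0,0,0,0,0,0,0],"jaw":[0,1,1,1,1,1,1,1,1,1,1,1,1,1,1,1,1,1,1,1]}' 20
cat >> h.py <<'E'
def wcam():
    o=manip.get_obs();p=manip.camera('wrist')
    T=np.eye(4);T[:3,:3]=R.from_quat(o['ee_rot']).as_matrix();T[:3,3]=o['position']
    p['W']=T@p['hand_eye'];return p
E
python3 - <<'E'
from h import *
p=wcam();save(p,'w1');print(p['hand_eye'],p['W'],manip.get_obs()['joint_pos'])
for n in ['nozzle_top','thread0']:
    print(n,[(round(d['score'],2),np.round(d['at'],4).tolist()) for d in manip.tip_of(p,n)[:4]])
im=cv2.imread('pics/top0.png')[165:315,200:320];w=cv2.imread('pics/w1.png')
im=cv2.resize(im,(320,400),interpolation=cv2.INTER_CUBIC)
cv2.imwrite('pics/c1.png',cv2.resize(np.hstack([im,w]),(800,333)))
E
```

```text
clock: 3.17
position: [0.5588, -0.117, 0.3159]
ee_rot: [0.991, 0.13, 0.001, -0.002]
ft_force: [-0.6, 0.6, 0.2]
grip_width: 0.001
grasp_force: 0.0
[[ 2.95596829e-04  9.47625317e-01  3.19384050e-01  8.29076543e-02]
 [ 9.99999956e-01 -2.69758905e-04 -1.25136016e-04  1.93591479e-04]
 [-3.24253654e-05  3.19384073e-01 -9.47625355e-01 -1.78031452e-01]
 [ 0.00000000e+00  0.00000000e+00  0.00000000e+00  1.00000000e+00]] [[ 0.2589974   0.91554158  0.30774009  0.63883234]
 [-0.96587164  0.24665602  0.07907453 -0.09647197]
 [-0.00350993 -0.31771752  0.94817892  0.49407615]
 [ 0.          0.          0.          1.        ]] [ 0.59142552  0.22021349 -0.55122962  1.38088593  0.11248833  1.57242361
 -1.26059479]
nozzle_top [(0.89, [0.5847, -0.0923, 0.1691]), (0.38, [0.4741, 0.1892, 0.0009]), (0.27, [0.4115, 0.1722, -0.0031])]
thread0 [(0.68, [0.3909, -0.1007, 0.056]), (0.6, [0.4875, -0.1535, 0.0554]), (0.49, [0.471, 0.187, 0.001])]
```

View pics/c1.png

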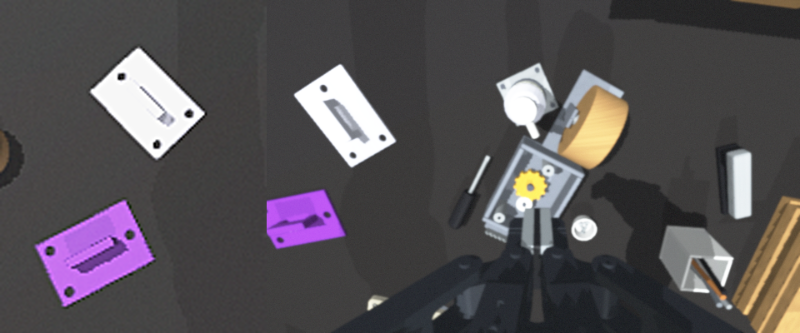

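The crop confirms the cover: the bare aluminium plate is at crop (148,103), with its single hole at upper left and the pair at lower right. Purple sits below it and stays untouched. The wrist view shows the nozzle cap at crop (523,103), spout towards the well. Next I go above the cap and down.

```bash
python3 -m jog '{"offset":[[0.014,0.011,0],[0.013,0.011,0],[0,0,-0.03],[0,0,-0.03],[0,0,-0.03],[0,0,-0.03],[0,0,-0.012],[0,0,-0.008],[0,0,0],[0,0,0]],"yaw":[0,0,0,0,0,0,0,0,0,0],"jaw":[1,1,1,1,1,1,1,1,1,1]}'
python3 - <<'E'
from h import *
p=wcam();save(p,'w2');print(manip.get_obs()['ft_force'])
for c in (p,manip.camera('scene')): print([(round(d['score'],2),np.round(d['at'],4).tolist()) for d in manip.tip_of(c,'nozzle_top')[:2]])
cv2.imwrite('pics/w2.png',p['frame'][:,:,::-1])
E
```

```text
clock: 4.15
position: [0.5833, -0.1039, 0.1779]
ee_rot: [0.992, 0.125, 0.001, 0.0]
ft_force: [0.2, -0.1, 0.3]
grip_width: -0.001
grasp_force: 0.0
[ 0.40696418 -0.15024262  0.5017476 ]
[(0.81, [0.5866, -0.0916, 0.1652])]
[(0.44, [0.5875, -0.0955, 0.1666])]
```

View pics/w2.png

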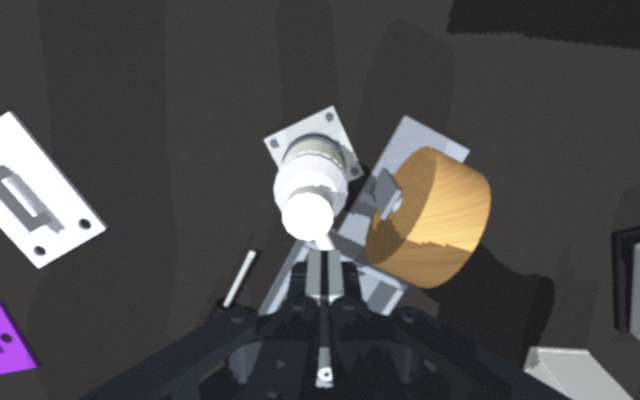

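The cap's top is at pixel (308,215) and the shut finger tips are just short of it, near (323,270). I'll cast the ray.

```bash
cat >> h.py <<'E'
def ray(p,uv,z):
    K=p['camera_matrix'];d=np.linalg.inv(K)@[uv[0],uv[1],1];d=np.array([d[0],-d[1],-d[2]])
    if 'W' in p: r=p['W'][:3,:3];e=p['W'][:3,3]
    else: r=R.from_quat(p['attitude']).as_matrix();e=np.array(p['eye'])
    d=r@d;return e+d*(z-e[2])/d[2]
def proj(p,X):
    if 'W' in p: r=p['W'][:3,:3];e=p['W'][:3,3]
    else: r=R.from_quat(p['attitude']).as_matrix();e=np.array(p['eye'])
    c=r.T@(np.array(X)-e);K=p['camera_matrix'];return K[0,0]*c[0]/-c[2]+K[0,2],-K[1,1]*c[1]/-c[2]+K[1,2]
E
python3 - <<'E'
from h import *
p=wcam();g=cv2.cvtColor(p['frame'],cv2.COLOR_RGB2GRAY)
print(ray(p,(308,215),.165),proj(p,manip.get_obs()['position']),manip.get_obs()['position'])
E
```

```text
[ 0.58780688 -0.09306729  0.165     ] (np.float64(323.4784463952737), np.float64(235.2960119612672)) [ 0.58333426 -0.10336726  0.17758084]
```

```bash
python3 -m jog '{"offset":[[0.004,0.009,0],[0,0,-0.006],[0,0,-0.006],[0,0,-0.004],[0,0,-0.003],[0,0,0],[0,0,0]],"yaw":[0,0,0,0,0,0,0],"jaw":[1,1,1,1,1,1,1]}'
```

```text
clock: 4.98
position: [0.5866, -0.0945, 0.1571]
ee_rot: [0.992, 0.125, -0.0, -0.0]
ft_force: [-0.0, -0.2, 0.4]
grip_width: -0.004
grasp_force: 0.0
```

```bash
python3 - <<'E'
from h import *
p=wcam();s=manip.camera('scene');print(manip.get_obs()['ft_force'])
a=cv2.resize(p['frame'][100:350,200:450],(400,400),interpolation=cv2.INTER_CUBIC)
b=cv2.resize(s['frame'][210:300,285:375],(400,400),interpolation=cv2.INTER_CUBIC)
cv2.imwrite('pics/c3.png',np.hstack([a,b])[:,:,::-1])
E
```

```text
[ 0.26057202 -0.28480163  0.31077028]
```

View pics/c3.png

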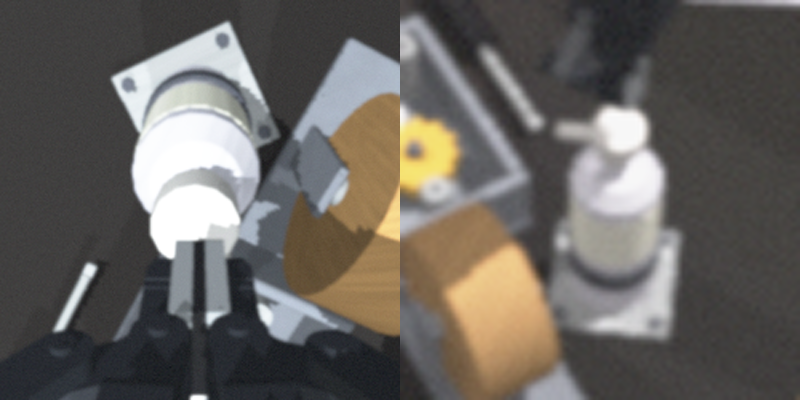

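```bash
python3 - <<'E'
from h import *
p=wcam();s=manip.camera('scene');t=manip.camera('top');o=manip.get_obs()['position']
print(p.keys(),p['camera_matrix'][0])
for X in (o,[.587,-.094,.165],o+[0,0,.015],o+[-.01,0,0]):
    u=np.array(proj(s,X));print(X,u,'crop',(u-[285,210])*400/90+[400,0],'wcrop',(np.array(proj(p,X))-[200,100])*1.6)
for q in (p,s,t):
    for d in manip.masks_of(q,'nozzle_top')[:2]:
        v,u=np.nonzero(d['region']);print(q['shot'],d['score'],u.min(),u.max(),v.min(),v.max())
    print([(round(d['score'],2),np.round(d['at'],4).tolist()) for d in manip.tip_of(q,'nozzle_top')[:2]])
b=cv2.resize(t['frame'][140:200,320:400],(640,480),interpolation=cv2.INTER_CUBIC)
cv2.imwrite('pics/c4.png',b[:,:,::-1]);print(proj(t,o),proj(t,[.587,-.094,.165]))
E
```

```text
dict_keys(['frame', 'camera_matrix', 'hand_eye', 'shot', 'W']) [358.70351168   0.         324.04763249]
[ 0.58685439 -0.09435094  0.15768418] [333.65073545 240.46012757] crop [616.22549087 135.37834477] wcrop [197.58092248 216.52905447]
[0.587, -0.094, 0.165] [333.8640384  238.69980126] crop [617.17350401 127.55467226] wcrop [196.62592635 225.36928432]
[ 0.58685439 -0.09435094  0.17268418] [333.79633646 236.91922246] crop [616.87260649 119.64098872] wcrop [197.52019989 236.73253648]
[ 0.57685439 -0.09435094  0.15768418] [330.88178131 238.05872476] crop [603.91902805 124.70544336] wcrop [190.37791848 242.10953019]
9 0.55 295 349 205 260
[(0.57, [0.5868, -0.0944, 0.1694]), (0.34, [0.4132, 0.1698, -0.0064])]
10 0.72 321 340 235 246
10 0.69 350 393 187 211
[(0.68, [0.5849, -0.0946, 0.1644])]
[(0.67, [0.5383, -0.4709, -0.0033])]
(np.float64(354.6215769858826), np.float64(161.36507710008266)) (np.float64(354.66533040066327), np.float64(160.55048317964912))
```

View pics/c4.png

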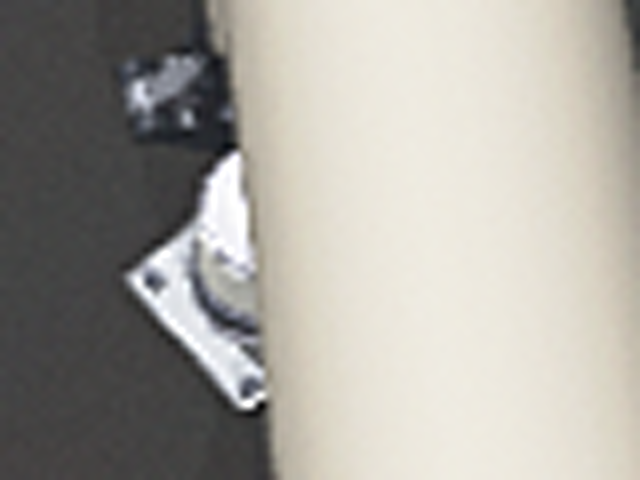

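The top crop has the arm link covering the nozzle cap. In the wrist crop the shut fingers sit over the cap, laterally centred and unoccluded, with their tips apparently still slightly above it. There's no contact force yet, so I'll descend in small guarded steps.

```bash
python3 -m jog '{"offset":[[0,0,-0.002],[0,0,-0.002],[0,0,0]],"yaw":[0,0,0],"jaw":[1,1,1]}'
```

```text
clock: 5.78
position: [0.5865, -0.0943, 0.1528]
ee_rot: [0.992, 0.126, -0.0, -0.0]
ft_force: [0.2, -1.0, 0.5]
grip_width: 0.003
grasp_force: 0.0
```

```bash
python3 -m jog '{"offset":[[0,0,-0.002],[0,0,-0.001],[0,0,0]],"yaw":[0,0,0],"jaw":[1,1,1]}'
```

```text
clock: 6.03
position: [0.5866, -0.0943, 0.1501]
ee_rot: [0.992, 0.126, -0.0, -0.0]
ft_force: [0.4, -0.4, -0.8]
grip_width: 0.007
grasp_force: 0.0
```

```bash
python3 -m jog '{"offset":[[0,0,-0.002],[0,0,-0.001],[0,0,0]],"yaw":[0,0,0],"jaw":[1,1,1]}'; python3 - <<'E'
from h import *
p=wcam();s=manip.camera('scene');print(manip.get_obs()['ft_force'])
a=cv2.resize(p['frame'][150:300,250:400],(480,480),interpolation=cv2.INTER_CUBIC)
b=cv2.resize(s['frame'][215:265,315:348],(317,480),interpolation=cv2.INTER_CUBIC)
cv2.imwrite('pics/c5.png',np.hstack([a,b])[:,:,::-1])
E
```

```text
clock: 6.28
position: [0.5866, -0.0943, 0.1471]
ee_rot: [0.992, 0.126, -0.0, -0.0]
ft_force: [-0.2, 0.1, -0.4]
grip_width: -0.001
grasp_force: 0.0
[ 0.44096214 -0.32551985  0.55211257]
```

View pics/c5.png

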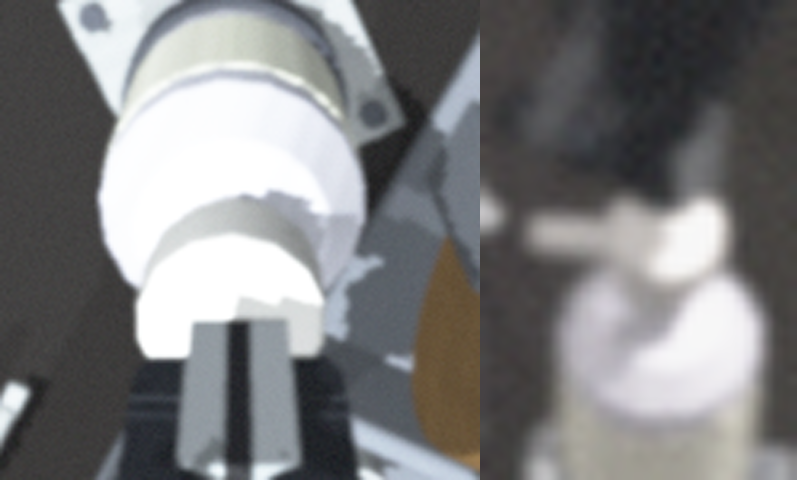

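The spout and shoulder are at the same pixels as before (scene about (323,239)), so the cap isn't pressed. The fingers stand above it and throw a shadow on it. I'll continue the guarded descent.

```bash
python3 -m jog '{"offset":[[0,0,-0.002],[0,0,-0.002],[0,0,0]],"yaw":[0,0,0],"jaw":[1,1,1]}'; python3 - <<'E'
from h import *
s=manip.camera('scene');o=manip.get_obs();print(o['ft_force'],o['tau'],o['grip_width'])
a=cv2.imread('pics/scene0.png')[:,:,::-1].copy()
g0=cv2.cvtColor(a,cv2.COLOR_RGB2GRAY);g=cv2.cvtColor(s['frame'],cv2.COLOR_RGB2GRAY)
for (x0,x1,y0,y1) in ((318,332,234,245),(322,346,248,272)):
    m=cv2.matchTemplate(cv2.resize(g[y0-5:y1+5,x0-5:x1+5],None,fx=4,fy=4),cv2.resize(g0[y0:y1,x0:x1],None,fx=4,fy=4),cv2.TM_CCOEFF_NORMED)
    _,v,_,l=cv2.minMaxLoc(m);print(v,(l[0]/4-5,l[1]/4-5))
E
```

```text
clock: 6.63
position: [0.5865, -0.0943, 0.1429]
ee_rot: [0.992, 0.126, -0.0, -0.0]
ft_force: [-0.0, -0.4, -0.8]
grip_width: 0.001
grasp_force: 0.0
[-0.4314416   0.31522486  0.21260545] [-2.44057464e-02 -5.75699151e+01 -6.49706483e+00 -3.73349261e+01
  2.70329858e-02 -5.11052809e-02 -1.06823855e-02] -0.0010126372295638766
0.845423698425293 (-0.5, 0.5)
0.9698296189308167 (-0.25, 0.0)
```

```bash
python3 -m jog '{"offset":[[0,0,-0.002],[0,0,-0.002],[0,0,0]],"yaw":[0,0,0],"jaw":[1,1,1]}'
```

```text
clock: 6.93
position: [0.5865, -0.0943, 0.1389]
ee_rot: [0.992, 0.126, -0.0, -0.0]
ft_force: [-0.5, -0.1, -0.9]
grip_width: 0.0
grasp_force: 0.0
```

```bash
python3 -m jog '{"offset":[[0,0,-0.002],[0,0,-0.002],[0,0,0]],"yaw":[0,0,0],"jaw":[1,1,1]}'; python3 - <<'E'
from h import *
p=wcam();s=manip.camera('scene');print(manip.get_obs()['ft_force'])
a=cv2.resize(p['frame'][150:300,250:400],(480,480),interpolation=cv2.INTER_CUBIC)
b=cv2.resize(s['frame'][215:265,315:348],(317,480),interpolation=cv2.INTER_CUBIC)
cv2.imwrite('pics/c6.png',np.hstack([a,b])[:,:,::-1])
E
```

```text
clock: 7.18
position: [0.5865, -0.0943, 0.1349]
ee_rot: [0.992, 0.126, -0.0, -0.0]
ft_force: [-0.4, -0.7, -0.6]
grip_width: 0.003
grasp_force: 0.0
[-0.42343758  0.94277127 -0.5319661 ]
```

View pics/c6.png

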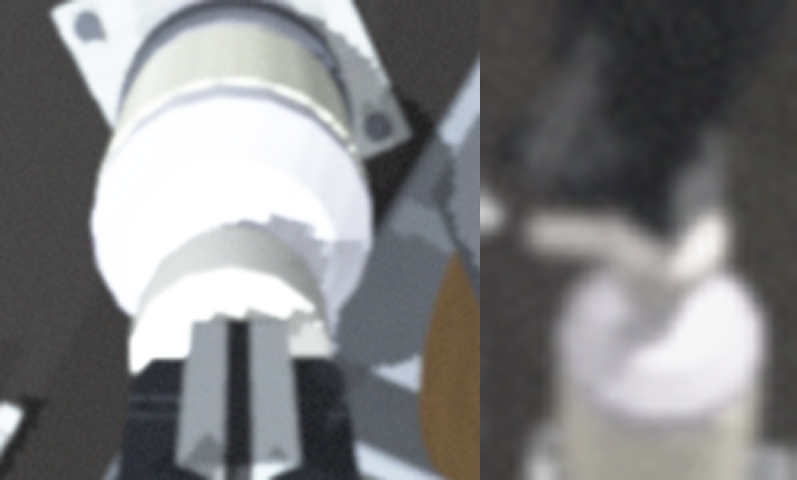

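Both views show the tips now covering the near half of the cap with the shadow closing on them, so contact is near. Continuing.

```bash
python3 -m jog '{"offset":[[0,0,-0.002],[0,0,-0.001],[0,0,0]],"yaw":[0,0,0],"jaw":[1,1,1]}'
```

```text
clock: 7.53
position: [0.5866, -0.0943, 0.1322]
ee_rot: [0.992, 0.126, -0.0, 0.0]
ft_force: [-0.5, 0.5, -0.1]
grip_width: 0.001
grasp_force: 0.0
```

```bash
python3 -m jog '{"offset":[[0,0,-0.002],[0,0,-0.001],[0,0,0]],"yaw":[0,0,0],"jaw":[1,1,1]}'
```

```text
clock: 7.78
position: [0.5869, -0.0943, 0.1295]
ee_rot: [0.992, 0.126, 0.0, 0.0]
ft_force: [-0.5, -0.2, 1.7]
grip_width: -0.001
grasp_force: 1.3
```

```bash
python3 -m jog '{"offset":[[0,0,-0.002],[0,0,-0.001],[0,0,0]],"yaw":[0,0,0],"jaw":[1,1,1]}'
```

```text
clock: 8.03
position: [0.5869, -0.0943, 0.1265]
ee_rot: [0.992, 0.126, 0.0, 0.0]
ft_force: [-1.1, 0.2, 3.4]
grip_width: 0.002
grasp_force: 2.1
```

Contact starts at about z = 0.130, with force rising at the spring rate. The tips act about 35 mm short of the stated TCP. Pressing the rest of the way.

```bash
python3 -m jog '{"offset":[[0,0,-0.002],[0,0,-0.002],[0,0,0]],"yaw":[0,0,0],"jaw":[1,1,1]}'
```

```text
clock: 8.28
position: [0.5869, -0.0943, 0.1224]
ee_rot: [0.992, 0.126, 0.0, 0.0]
ft_force: [-0.9, -0.0, 6.9]
grip_width: -0.003
grasp_force: 3.1
```

```bash
python3 -m jog '{"offset":[[0,0,-0.0015],[0,0,-0.001],[0,0,0]],"yaw":[0,0,0],"jaw":[1,1,1]}'
```

```text
clock: 8.53
position: [0.5871, -0.0943, 0.1221]
ee_rot: [0.992, 0.126, 0.001, 0.001]
ft_force: [-8.6, -0.3, 20.1]
grip_width: 0.0
grasp_force: 10.2
```

The hard stop is reached (20 N, z no longer moves), so the cap is fully down. Now release, rise and go over to the aluminium cover.

```bash
python3 -m jog '{"offset":[[0,0,0.01],[0,0,0.02],[0,0,0.04],[0,0,0.04],[0,0,0.04],[0,0,0.035],[-0.013,0.031,0],[-0.013,0.031,0],[-0.013,0.031,0],[-0.013,0.031,0],[-0.013,0.031,0],[-0.013,0.031,0],[-0.013,0.031,0],[-0.013,0.031,0],[-0.013,0.031,0],[0,0,0],[0,0,0]],"yaw":[0,0,0,0,0,0,3.4,3.4,3.4,3.4,3.4,3.4,3.4,3.4,3.4,0,0],"jaw":[1,1,1,1,1,1,0,0,0,0,0,0,0,0,0,0,0]}'
python3 - <<'E'
from h import *
p=wcam();save(p,'w7');t=manip.camera('top');s=manip.camera('scene');save(t,'top7');print(manip.get_obs()['joint_pos'])
for q in (p,t,s):
  for n in ['nozzle_top','thread0','hole0','cover','dispenser']:
    print(n,[(round(d['score'],2),np.round(d['at'],4).tolist()) for d in manip.tip_of(q,n)[:7]])
E
```

```text
clock: 9.95
position: [0.4687, 0.1865, 0.3048]
ee_rot: [0.923, 0.385, 0.0, 0.0]
ft_force: [0.9, -1.5, 0.9]
grip_width: 1.001
grasp_force: 0.0
[ 0.31138445  0.08756538 -0.81631537  1.55374534  0.06394817  1.52849525
 -1.29303526]
nozzle_top [(0.97, [0.5863, -0.0912, 0.1662])]
thread0 [(0.76, [0.3913, -0.099, 0.0554]), (0.74, [0.376, -0.1592, 0.0603]), (0.67, [0.4922, -0.1504, 0.056]), (0.48, [0.4136, 0.1699, -0.0036])]
hole0 [(0.94, [0.2636, 0.3212, -0.0007]), (0.87, [0.2022, 0.2967, -0.0012]), (0.77, [0.5148, 0.2247, 0.0008]), (0.75, [0.285, 0.2092, 0.0014]), (0.7, [0.4554, 0.1277, -0.0006]), (0.65, [0.4125, 0.1715, -0.0057]), (0.27, [0.5855, -0.0926, 0.1649])]
cover [(0.95, [0.4711, 0.1835, -0.0006]), (0.88, [0.2579, 0.2579, -0.003])]
dispenser []
nozzle_top [(0.7, [0.392, -0.0932, 0.0572]), (0.46, [0.587, -0.0938, 0.1633])]
thread0 [(0.9, [0.3918, -0.096, 0.0552]), (0.75, [0.489, -0.1504, 0.06]), (0.56, [0.3739, -0.161, 0.0629])]
hole0 [(0.92, [0.2582, 0.3228, 0.0012]), (0.69, [0.2811, 0.2066, -0.002]), (0.61, [0.2076, 0.2927, 0.0038]), (0.44, [0.454, 0.1227, -0.0044])]
cover [(0.88, [0.2576, 0.2549, 0.0022])]
dispenser [(0.94, [0.4349, -0.1412, 0.0023]), (0.17, [0.3852, -0.2497, -0.0018])]
nozzle_top [(0.69, [0.5836, -0.0938, 0.1653]), (0.34, [0.3974, -0.0389, -0.0002])]
thread0 [(0.7, [0.376, -0.1594, 0.0564]), (0.64, [0.3895, -0.0947, 0.0616]), (0.56, [0.489, -0.1524, 0.0569]), (0.56, [0.4518, 0.1271, 0.0033]), (0.19, [0.435, -0.1425, -0.0021])]
hole0 [(0.97, [0.4519, 0.1234, 0.0044]), (0.92, [0.26, 0.3204, 0.0019]), (0.87, [0.4083, 0.1703, 0.0041]), (0.8, [0.5123, 0.2237, -0.0014]), (0.78, [0.2012, 0.29, 0.0007]), (0.58, [0.2811, 0.2101, 0.0003])]
cover [(0.9, [0.2586, 0.2583, -0.0034]), (0.69, [0.4718, 0.1863, 0.002])]
dispenser [(0.59, [0.4357, -0.1417, -0.0041]), (0.26, [0.5838, -0.0941, 0.1646])]
```

View pics/w7.png

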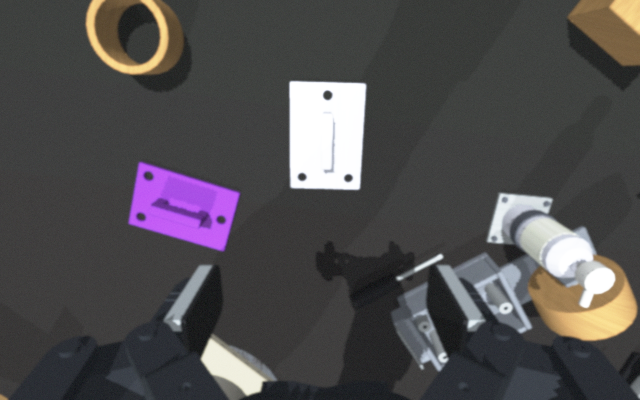

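The wrist view shows the aluminium plate at (328,135), already nearly square to the tool, with single hole (327,95) and pair (302,177), (348,178). The purple plate at (185,205) stays untouched. The nozzle sprang back (measured top about 0.165). I'll fit the plate by its holes, check scale and height with PnP, and fit the threads.

```bash
cat >> h.py <<'E'
def holes(p,box,thr=110,amin=20,amax=900,dark=True):
    x0,x1,y0,y1=box;g=cv2.cvtColor(p['frame'],cv2.COLOR_RGB2GRAY)[y0:y1,x0:x1]
    g4=cv2.resize(g,None,fx=4,fy=4,interpolation=cv2.INTER_CUBIC)
    n,l,st,c=cv2.connectedComponentsWithStats(((g4<thr) if dark else (g4>thr)).astype(np.uint8))
    return [(((c[i]+.5)/4-.5+[x0,y0]).round(2).tolist(),st[i,4]/16) for i in range(1,n) if amin<st[i,4]/16<amax]
def fit2(M,Wd):  # 2D rigid model->world
    M=np.array(M);Wd=np.array(Wd)[:,:2];a=M-M.mean(0);b=Wd-Wd.mean(0)
    th=np.arctan2((a[:,0]*b[:,1]-a[:,1]*b[:,0]).sum(),(a*b).sum());r=np.array([[np.cos(th),-np.sin(th)],[np.sin(th),np.cos(th)]])
    t=Wd.mean(0)-r@M.mean(0);return t,th,np.linalg.norm(Wd-(M@r.T+t),axis=1)
MOD=np.array([[-.055,.032],[-.055,-.032],[.055,0]])
E
python3 - <<'E'
from h import *
print(manip.tcp_to_grasp)
p=wcam();H=holes(p,(292,362,84,188),150,20,200);print(H)
c=np.array([h[0] for h in H]);c=c[np.argsort(c[:,1])];t=c[0];b=c[1:];b=b[np.argsort(b[:,0])]
uv=np.array([b[0],b[1],t])   # left=hole0 (+y), right=hole1
X=[ray(p,u,.003) for u in uv];print(np.round(X,4));tt,th,e=fit2(MOD,X);print('cover',tt,th,np.degrees(th),e)
for z in (-.03,0.003,.04):
    X=np.array([ray(p,u,z) for u in uv]);print(z,np.linalg.norm(X[0]-X[1]),np.linalg.norm(X[2]-(X[0]+X[1])/2))
T=[[.3909,-.0973],[.3755,-.1585],[.4892,-.1518]];print('disp',fit2(MOD,T))
pos=manip.get_obs()['position'];print(pos,R.from_quat(manip.get_obs()['ee_rot']).as_matrix())
s=manip.camera('scene');g=manip.camera('top')
for q in (s,):
    print([np.round(proj(q,[*(tt+r*1),.003]),1).tolist() for r in ([0,0],)])
    print(holes(q,(350,393,186,212),120,2,100))
    print([np.round(proj(q,x),1).tolist() for x in [ray(p,u,.003) for u in uv]])
E
```

```text
0.0187
[([325.59, 94.28], np.float64(61.1875)), ([360.44, 169.89], np.float64(83.1875)), ([300.45, 176.18], np.float64(46.5625)), ([346.7, 177.17], np.float64(46.5625))]
[[0.411  0.1714 0.003 ]
 [0.4554 0.125  0.003 ]
 [0.5129 0.2243 0.003 ]]
cover [0.47303894 0.18624509] 0.7626622981627506 43.69733087847361 [1.54356520e-04 8.79080051e-05 1.41633686e-04]
-0.03 0.06860386880630788 0.11778693837348182
0.003 0.06419039197771095 0.11020937850305461
0.04 0.059241948260799336 0.10171332652712109
disp (array([ 0.4363973 , -0.13998854]), np.float64(-0.2267678284184666), array([0.00124337, 0.00032327, 0.00096432]))
[0.46974704 0.18469995 0.30494367] [[ 7.06722893e-01  7.07490454e-01  9.76857851e-05]
 [ 7.07490460e-01 -7.06722891e-01 -6.18162685e-05]
 [ 2.53023607e-05  1.12798733e-04 -9.99999993e-01]]
[[370.8, 198.7]]
[([383.87, 186.01], np.float64(19.25)), ([360.78, 210.92], np.float64(29.375))]
[[353.7, 190.5], [353.6, 205.5], [388.0, 199.5]]
```

The wrist camera's scale confirms the height reading (the hole spacing comes out at 64.2 mm and 110.2 mm). The fingers really are shorter than the TCP suggests, so I'll go down with guarded steps and an open gripper.

```bash
python3 -m jog '{"offset":[[0.003,0.0015,-0.03],[0,0,-0.04],[0,0,-0.04],[0,0,-0.04],[0,0,-0.04],[0,0,-0.035],[0,0,-0.03],[0,0,-0.015],[0,0,0],[0,0,0]],"yaw":[-1.3,0,0,0,0,0,0,0,0,0],"jaw":[0,0,0,0,0,0,0,0,0,0]}'
python3 -m jog '{"offset":[[0,0,-0.005],[0,0,-0.005],[0,0,-0.005],[0,0,0]],"yaw":[0,0,0,0],"jaw":[0,0,0,0]}'
```

```text
clock: 11.83
position: [0.4724, 0.1863, 0.0349]
ee_rot: [0.928, 0.372, -0.001, -0.0]
ft_force: [0.3, 0.5, 1.0]
grip_width: 1.004
grasp_force: 0.0
clock: 12.17
position: [0.4726, 0.1859, 0.0196]
ee_rot: [0.928, 0.372, -0.0, 0.0]
ft_force: [-0.4, -0.1, -0.5]
grip_width: 0.999
grasp_force: 0.0
```

```bash
python3 - <<'E'
from h import *
p=wcam();save(p,'w8')
s=manip.camera('scene')
o=manip.get_obs();q=o['position'];print(q)
print([(round(d['score'],2),np.round(d['at'],4).tolist()) for d in manip.tip_of(p,'hole0')[:4]])
b=cv2.resize(s['frame'][165:225,340:400],(400,400),interpolation=cv2.INTER_CUBIC)
cv2.imwrite('pics/c9.png',np.hstack([cv2.resize(p['frame'],(400,250)),np.zeros((250,0,3),np.uint8)])[:,:,::-1]) 
a=np.zeros((400,400,3),np.uint8);a[:250]=cv2.resize(p['frame'],(400,250));cv2.imwrite('pics/c9.png',np.hstack([a,b])[:,:,::-1])
E
```

```text
[0.47280611 0.18618863 0.02006861]
[(0.85, [0.4145, 0.17, -0.0038]), (0.69, [0.5163, 0.2275, 0.0009]), (0.57, [0.4529, 0.1287, -0.0023])]
```

```bash
python3 -m jog '{"offset":[[0,0,-0.005],[0,0,-0.005],[0,0,-0.005],[0,0,0]],"yaw":[0,0,0,0],"jaw":[0,0,0,0]}'
```

```text
clock: 12.65
position: [0.472, 0.1859, 0.0037]
ee_rot: [0.928, 0.372, -0.001, -0.0]
ft_force: [-0.1, -1.1, 0.3]
grip_width: 1.002
grasp_force: 0.0
```

```bash
python3 -m jog '{"offset":[[0,0,-0.005],[0,0,-0.005],[0,0,0]],"yaw":[0,0,0],"jaw":[0,0,0]}'
```

```text
clock: 12.9
position: [0.4721, 0.1859, -0.0061]
ee_rot: [0.928, 0.372, -0.001, -0.0]
ft_force: [0.2, -0.9, -0.7]
grip_width: 0.999
grasp_force: 0.0
```

```bash
python3 -m jog '{"offset":[[0,0,-0.004],[0,0,-0.004],[0,0,0]],"yaw":[0,0,0],"jaw":[0,0,0]}'
```

```text
clock: 13.15
position: [0.4723, 0.186, -0.0138]
ee_rot: [0.928, 0.372, -0.0, -0.0]
ft_force: [-0.9, -0.1, 0.1]
grip_width: 0.999
grasp_force: 0.0
```

```bash
python3 -m jog '{"offset":[[0,0,-0.004],[0,0,-0.004],[0,0,0]],"yaw":[0,0,0],"jaw":[0,0,0]}'; python3 -m jog '{"offset":[[0,0,0],[0,0,0],[0,0,0],[0,0,0],[0,0,0],[0,0,0],[0,0,0],[0,0,0]],"yaw":[0,0,0,0,0,0,0,0],"jaw":[0.4,0.6,0.7,0.8,0.9,1,1,1]}' 50
```

```text
clock: 13.4
position: [0.4723, 0.186, -0.0218]
ee_rot: [0.928, 0.372, -0.0, -0.0]
ft_force: [0.7, 0.2, 1.1]
grip_width: 1.0
grasp_force: 0.0
clock: 14.07
position: [0.4729, 0.1863, -0.0208]
ee_rot: [0.928, 0.372, 0.0, 0.0]
ft_force: [-0.5, -0.0, 3.9]
grip_width: 0.15
grasp_force: 49.8
```

Grip confirmed on the handle (about 13 mm wide, 50 N). Lift gently, then measure plate and threads repeatedly.

```bash
python3 -m jog '{"offset":[[0,0,0.005],[0,0,0.01],[0,0,0.02],[0,0,0.025],[0,0,0.025],[0,0,0.015],[0,0,0],[0,0,0],[0,0,0]],"yaw":[0,0,0,0,0,0,0,0,0],"jaw":[1,1,1,1,1,1,1,1,1]}'
cat > m.py <<'E'
from h import *
o=manip.get_obs();pos=o['position'];print('pos',pos,R.from_quat(o['ee_rot']).as_euler('zyx',degrees=True),o['ft_force'],o['joint_pos'])
def samp(name,cams,n,guess):
    acc=[[],[],[]]
    for c in cams:
        for _ in range(n):
            p=wcam() if c=='wrist' else manip.camera(c)
            for d in manip.tip_of(p,name):
                e=[np.linalg.norm(d['at']-g) for g in guess];i=int(np.argmin(e))
                if e[i]<.02 and d['score']>.3: acc[i].append((c,*d['at']))
    out=[]
    for a in acc:
        if a: 
            v=np.array([x[1:] for x in a]);out.append(v.mean(0))
            print(name,len(a),v.mean(0).round(4),v.std(0).round(4),{c:np.mean([x[1:] for x in a if x[0]==c],0).round(4).tolist() for c in cams if any(x[0]==c for x in a)})
        else: out.append(None)
    return out
def place(t,th,z): 
    c,s=np.cos(th),np.sin(th);return [np.array([*(np.array(t)+[c*m[0]-s*m[1],s*m[0]+c*m[1]]),z]) for m in MOD]
E
python3 - <<'E'
from m import *
T=samp('thread0',['top','scene','wrist'],6,place([.4364,-.140],-.2268,.058))
print(fit2(MOD,T))
H=samp('hole0',['scene','wrist','top'],4,place([.473,.186],.7627,pos[2]+.0208))
k=[i for i in range(3) if H[i] is not None];print(fit2(MOD[k],[H[i] for i in k]))
p=wcam();save(p,'w10')
for h in place([.473,.186],.7627,pos[2]+.0208+.003): print(np.round(proj(p,h),1))
print(holes(p,(200,440,0,300),90,60,1500))
E
```

```text
clock: 14.82
position: [0.4721, 0.1857, 0.0781]
ee_rot: [0.928, 0.372, -0.001, 0.0]
ft_force: [0.7, 1.1, -2.2]
grip_width: 0.152
grasp_force: 49.2
pos [0.47213869 0.18574699 0.07813539] [-4.37200526e+01 -5.67534906e-02  1.79963442e+02] [ 0.65561731  1.13703594 -2.17089833] [ 0.25118955  0.27461707 -0.80164694  1.87453147  0.22219894  1.08510755
 -1.44441583]
thread0 11 [ 0.3903 -0.0935  0.0582] [0.0012 0.0013 0.0013] {'top': [0.3909, -0.0931, 0.058], 'scene': [0.3897, -0.0939, 0.0584]}
thread0 12 [ 0.3741 -0.1594  0.0577] [0.0019 0.0016 0.0021] {'top': [0.375, -0.1589, 0.0594], 'scene': [0.3732, -0.1599, 0.056]}
thread0 12 [ 0.4885 -0.1517  0.0573] [0.0015 0.0014 0.0018] {'top': [0.4876, -0.151, 0.0585], 'scene': [0.4894, -0.1524, 0.0562]}
(array([ 0.43546685, -0.13910333]), np.float64(-0.23481269301003674), array([0.00194111, 0.0020096 , 0.00052467]))
hole0 4 [0.4074 0.171  0.1026] [0.0013 0.0009 0.0009] {'scene': [0.4074, 0.171, 0.1026]}
hole0 4 [0.4544 0.1258 0.1025] [0.0017 0.0008 0.0005] {'scene': [0.4544, 0.1258, 0.1025]}
hole0 8 [0.5123 0.2246 0.1006] [0.0013 0.0021 0.0007] {'scene': [0.5124, 0.223, 0.1003], 'wrist': [0.5122, 0.2263, 0.1008]}
(array([0.47130324, 0.18649277]), np.float64(0.7634581395915171), array([0.00212447, 0.00088173, 0.00129349]))
[263.4 347.5]
[383.7 347.6]
[323.7 141.8]
[([323.86, 141.34], np.float64(703.875)), ([344.47, 277.52], np.float64(210.4375)), ([286.89, 283.26], np.float64(842.75)), ([367.59, 281.96], np.float64(666.0))]
```

View pics/w10.png

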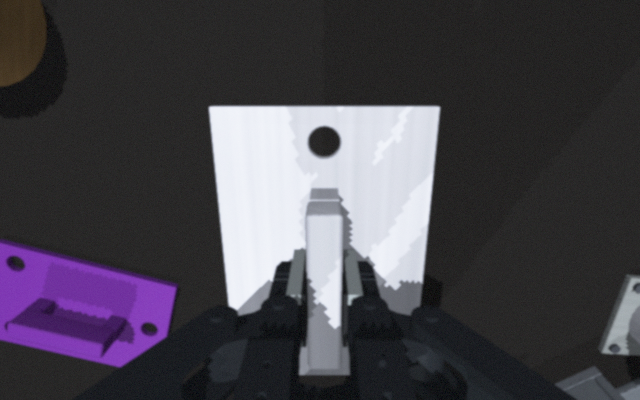

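The wrist view shows the plate square in the grip and level: hole 2 is seen at (323.9,141.3) against a prediction of (323.7,141.8). Now carry it over the well, staying high.

```bash
python3 -m jog '{"offset":[[-0.002,-0.015,0],[-0.0035,-0.03,0],[-0.0035,-0.03,0],[-0.0035,-0.03,0],[-0.0035,-0.03,0],[-0.0035,-0.03,0],[-0.0035,-0.03,0],[-0.0035,-0.03,0],[-0.0035,-0.03,0],[-0.0035,-0.03,0],[-0.0035,-0.028,0],[-0.002,-0.013,0],[0,0,0],[0,0,0],[0,0,0]],"yaw":[-5,-5,-5,-5,-5,-5,-5,-5,-5,-5,-5,-2,0,0,0],"jaw":[1,1,1,1,1,1,1,1,1,1,1,1,1,1,1]}'
python3 - <<'E'
from m import *
T=samp('thread0',['scene','wrist'],3,place([.4358,-.1396],-.232,.058))
H=samp('hole0',['scene','top','wrist'],5,place(pos[:2],-.232,pos[2]+.0215))
k=[i for i in range(3) if H[i] is not None]
if len(k)>1: print(fit2(MOD[k],[H[i] for i in k]))
p=wcam();g=cv2.cvtColor(p['frame'],cv2.COLOR_RGB2GRAY)
print(np.round(proj(p,[.4885,-.1517,.058]),1));save(p,'w11')
m=g[115:170,295:352];print(cv2.resize(m,(29,28),interpolation=cv2.INTER_AREA))
E
```

```text
clock: 19.12
position: [0.434, -0.1386, 0.079]
ee_rot: [0.993, -0.114, 0.0, -0.0]
ft_force: [-0.9, 0.7, -2.7]
grip_width: 0.153
grasp_force: 49.2
pos [ 0.43403619 -0.1385713   0.0789659 ] [ 1.31265450e+01  6.53739926e-03 -1.79978907e+02] [-0.90265951  0.71377973 -2.73037461] [ 0.66780173  0.09843791 -0.4752959   2.01111976  0.05162348  1.04342603
 -1.63141578]
thread0 3 [ 0.3744 -0.1588  0.0567] [0.0011 0.0008 0.0006] {'scene': [0.3744, -0.1588, 0.0567]}
thread0 6 [ 0.4891 -0.1528  0.0577] [0.0011 0.002  0.0016] {'scene': [0.4885, -0.154, 0.0577], 'wrist': [0.4897, -0.1515, 0.0577]}
hole0 10 [ 0.3872 -0.0972  0.1009] [0.0023 0.0014 0.0014] {'scene': [0.3853, -0.0965, 0.1014], 'top': [0.3891, -0.0979, 0.1003]}
hole0 5 [ 0.3707 -0.1568  0.103 ] [0.001  0.0019 0.002 ] {'scene': [0.3707, -0.1568, 0.103]}
hole0 14 [ 0.4875 -0.1509  0.0996] [0.002  0.0018 0.0014] {'scene': [0.4878, -0.1522, 0.0986], 'top': [0.4866, -0.1511, 0.0997], 'wrist': [0.4882, -0.1499, 0.1003]}
(array([ 0.433003  , -0.13912352]), np.float64(-0.22723330380971496), array([0.00172903, 0.00181662, 0.00106531]))
[322.5 1
[... 2694 characters left out ...]
225 223 224 224 217 204 184 168 165 168 178 193
  210 220 227 236 240 241 241 241 242 244 243]
 [222 222 224 225 226 226 225 224 224 225 224 224 222 220 219 218 221 223
  224 223 225 234 240 241 241 242 242 244 243]
 [222 224 224 227 226 227 225 223 224 225 225 225 226 226 226 227 226 226
  225 224 224 233 240 242 242 242 243 244 243]
 [223 223 224 226 227 227 226 224 224 225 226 227 227 226 227 227 226 226
  226 223 223 230 240 243 242 242 244 244 243]
 [223 223 225 226 227 226 226 224 224 225 225 225 225 226 227 227 226 226
  225 224 222 228 239 242 242 243 243 244 243]
 [223 223 224 226 227 227 225 224 224 225 225 226 225 226 227 226 226 226
  226 223 222 225 237 242 242 243 244 244 244]]
```

```bash
python3 -m jog '{"offset":[[0.0015,-0.0005,-0.008],[0,0,-0.01],[0,0,-0.008],[0,0,-0.005],[0,0,0],[0,0,0],[0,0,0]],"yaw":[-0.2,0,0,0,0,0,0],"jaw":[1,1,1,1,1,1,1]}'
python3 - <<'E'
from m import *
H=samp('hole0',['scene','top','wrist'],6,place(pos[:2],-.232,pos[2]+.0215))
print(fit2(MOD,H) if all(h is not None for h in H) else '')
T=samp('thread0',['wrist','scene','top'],3,place([.4358,-.1396],-.232,.058))
p=wcam();save(p,'w12')
print(np.round(proj(p,[.4888,-.1523,.058]),1),'hole',np.round(proj(p,[*(place(pos[:2]+[.001,0],-.232,0)[2][:2]),pos[2]+.0208+.005]),1))
g=cv2.cvtColor(p['frame'],cv2.COLOR_RGB2GRAY);print(p['frame'].shape)
print(holes(p,(295,352,100,180),140,60,2000))
m=g[118:168,298:350];print(cv2.resize(m,(26,25),interpolation=cv2.INTER_AREA))
E
```

```text
clock: 21.85
position: [0.4354, -0.1403, 0.048]
ee_rot: [0.993, -0.117, 0.0, 0.0]
ft_force: [0.4, -1.6, -1.8]
grip_width: 0.152
grasp_force: 49.1
pos [ 0.43538281 -0.14029988  0.04804804] [1.34678638e+01 7.66526141e-03 1.79997297e+02] [ 0.40479885 -1.63254502 -1.76635843] [ 0.65981493  0.14622467 -0.47185676  2.03618108  0.08005375  0.9763226
 -1.65845894]
hole0 11 [ 0.3884 -0.098   0.0701] [0.0019 0.0022 0.0015] {'scene': [0.3869, -0.0967, 0.0711], 'top': [0.3902, -0.0996, 0.0688]}
hole0 5 [ 0.373  -0.1593  0.0731] [0.0017 0.0014 0.0012] {'scene': [0.373, -0.1593, 0.0731]}
hole0 18 [ 0.4889 -0.153   0.0693] [0.0015 0.0018 0.0015] {'scene': [0.4896, -0.154, 0.0696], 'top': [0.4877, -0.1535, 0.0682], 'wrist': [0.4892, -0.1516, 0.0701]}
(array([ 0.43461555, -0.14091368]), np.float64(-0.22653925495678853), array([0.00070543, 0.00097032, 0.00069016]))
thread0 3 [ 0.3914 -0.092   0.0564] [0.0007 0.0002 0.0017] {'top': [0.3914, -0.092, 0.0564]}
thread0 3 [ 0.3764 -0.1599  0.0568] [0.0023 0.0008 0.0007] {'scene': [0.3764, -0.1599, 0.0568]}
thread0 6 [ 0.4892 -0.1529  0.0561] [0.0013 0.001  
[... 2234 characters left out ...]
77  95 122
  165 213 237 241 241 242 243 244]
 [224 226 227 227 226 224 222 212 184 140 108  92  89  91  98 115 144 182
  211 223 237 241 241 242 243 243]
 [223 226 227 227 226 225 223 223 220 205 182 164 158 161 169 186 205 217
  221 223 234 241 241 241 242 244]
 [223 225 226 226 226 224 223 225 225 225 223 222 218 218 219 223 225 223
  223 223 233 241 242 242 243 244]
 [223 225 227 226 226 223 224 225 226 225 226 227 226 226 226 226 226 225
  228 231 236 241 242 242 244 244]
 [224 226 227 227 226 225 223 225 226 225 225 226 227 227 226 227 225 225
  231 237 240 242 242 242 244 244]
 [224 226 227 228 226 224 223 225 226 226 227 227 227 227 226 226 227 225
  229 237 241 241 242 243 244 244]]
```

```bash
python3 - <<'E'
from m import *
p=wcam();g=cv2.cvtColor(p['frame'],cv2.COLOR_RGB2GRAY).astype(float)
def cen(g,box,thr,below=True):
    x0,x1,y0,y1=box;s=g[y0:y1,x0:x1];w=np.clip(thr-s,0,None);v,u=np.mgrid[y0:y1,x0:x1];return (w*u).sum()/w.sum(),(w*v).sum()/w.sum()
th=cen(g,(316,328,128,142),55)
G4=cv2.resize(g[110:172,292:356].astype(np.uint8),None,fx=4,fy=4,interpolation=cv2.INTER_CUBIC)
n,l,st,c=cv2.connectedComponentsWithStats((G4<190).astype(np.uint8));i=1+np.argmax([st[j,4] if 60<c[j][1]<200 else 0 for j in range(1,n)])
cn,_=cv2.findContours((l==i).astype(np.uint8),cv2.RETR_EXTERNAL,cv2.CHAIN_APPROX_NONE);e=cv2.fitEllipse(cn[0]);hp=((e[0][0]+.5)/4-.5+292,(e[0][1]+.5)/4-.5+110)
zt=pos[2]+.0215+.005
print('thread px',th,'hole px',hp,e[1][0]/4,e[1][1]/4)
a=ray(p,th,.058);b=ray(p,hp,zt);print('thread2',a,'hole2',b,'diff',a-b)
# w1,w7 saved patches
he=p['hand_eye']
def W(pos,Rm): T=np.eye(4);T[:3,:3]=Rm;T[:3,3]=pos;return T@he
P1=dict(camera_matrix=p['camera_matrix'],W=np.array([[0.2589974,0.91554158,0.30774009,0.63883234],[-0.96587164,0.24665602,0.07907453,-0.09647197],[-0.00350993,-0.31771752,0.94817892,0.49407615],[0,0,0,1]]))
P7=dict(camera_matrix=p['camera_matrix'],W=W([.46975,.1847,.30494],np.array([[.706723,.70749,0],[.70749,-.706723,0],[0,0,-1]])))
for nm,P in (('w1',P1),('w7',P7)):
    im=cv2.imread(f'pics/{nm}.png',0)
    for k,X in enumerate(place([.4358,-.1396],-.232,.058)):
        u,v=np.round(proj(P,X)).astype(int);print(nm,k,u,v);print(im[max(v-8,0):v+9,u-9:u+10])
E
```

```text
pos [ 0.43524578 -0.1403221   0.04794421] [1.34758127e+01 1.50299569e-03 1.79994806e+02] [ 0.13345814 -0.08809275 -2.01182408] [ 0.65986633  0.14617951 -0.47182862  2.03648386  0.08011007  0.97615814
 -1.65857003]
thread px (np.float64(322.16729464958553), np.float64(135.1522230595328)) hole px (323.4409065246582, 142.2849884033203) 33.493892669677734 33.906429290771484
thread2 [ 0.48999001 -0.15239326  0.058     ] hole2 [ 0.48946129 -0.15290625  0.07444421] diff [ 0.00052872  0.00051299 -0.01644421]
w1 0 277 261
[[196 175 139 105  83  92 113 132 144 141 138 131 125 116 110  98  92  92
   89]
 [187 156 119  88  84  98 120 142 147 148 143 139 132 120 110  97  95  92
   93]
 [171 135  97  82  88 110 140 158 174 178 180 178 163 147 125 106  97  93
   95]
 [153 117  88  81  95 129 170 197 215 222 226 222 213 194 163 129 105  97
   89]
 [133 100  81  86 117 168 210 228 235 238 239 237 234 227 206 173 134 105
   86]
 [114  88  82 100 145 198 229 238 241 239 238 238 236 234 229 214 174 132
   97]
 [ 95  83  84 113 171 220 236 239 238 233 226 224 229 234 235 231 212 161
  112]
 [ 86  81  87 
[... 7051 characters left out ...]
 218 179 145 141 173 213 229 228 216 172 125
  118]
 [174 164 166 196 225 233 228 205 154 111 121 169 215 229 230 211 165 114
  103]
 [180 174 177 203 226 232 229 212 176 148 163 201 226 233 226 195 141 100
   92]
 [179 179 179 201 222 231 231 227 215 207 214 227 232 230 216 169 115  83
   84]
 [180 178 176 184 209 223 230 232 231 230 230 232 227 217 189 140  97  77
   77]
 [173 163 155 156 173 201 221 227 229 227 225 219 205 179 151 116  90  81
   77]
 [155 140 132 129 137 163 184 199 203 200 192 176 158 141 122 114  99  83
   77]
 [127 124 117 116 121 128 138 150 153 154 144 138 127 120 114 114 105  88
   81]
 [113 118 114 117 118 118 119 122 123 122 121 121 117 118 117 117 107 100
   88]]
```

Thread 2 seen through hole 2 is within 0.7 mm of the hole centre. Now I'll get the dispenser pose and yaw from the thread-hole pixels in the earlier wrist pictures.

```bash
python3 - <<'E'
from m import *
p=manip.camera('wrist');he=p['hand_eye']
def W(pos,Rm): T=np.eye(4);T[:3,:3]=Rm;T[:3,3]=pos;return T@he
P1=dict(camera_matrix=p['camera_matrix'],W=np.array([[0.2589974,0.91554158,0.30774009,0.63883234],[-0.96587164,0.24665602,0.07907453,-0.09647197],[-0.00350993,-0.31771752,0.94817892,0.49407615],[0,0,0,1]]))
P7=dict(camera_matrix=p['camera_matrix'],W=W([.46975,.1847,.30494],np.array([[.706723,.70749,0],[.70749,-.706723,0],[0,0,-1]])))
X7=[ray(P7,u,.058) for u in ((424.5,326.5),(444.5,356.9),(505.3,308.0))]
X1=[ray(P1,u,.058) for u in ((278.5,261.4),(337.4,204.6))]
print(np.round(X7,4),fit2(MOD,X7));print(np.round(X1,4),fit2(MOD[[0,2]],X1))
E
```

```text
pos [ 0.43524691 -0.14029333  0.04794252] [1.34694027e+01 8.21604376e-05 1.79994442e+02] [ 0.06057387 -0.76032718 -1.88546618] [ 0.65982461  0.14618637 -0.47186112  2.03648285  0.08013105  0.97617908
 -1.65854372]
[[ 0.3891 -0.0986  0.058 ]
 [ 0.3752 -0.161   0.058 ]
 [ 0.489  -0.1544  0.058 ]] (array([ 0.43564474, -0.14212622]), np.float64(-0.22463644604328348), array([0.00010422, 0.00033813, 0.00024861]))
[[ 0.3892 -0.0974  0.058 ]
 [ 0.4897 -0.1528  0.058 ]] (array([ 0.43595804, -0.14066474]), np.float64(-0.22078124598314003), array([8.87187534e-05, 8.87187534e-05]))
```

Tiny correction: +0.65° yaw, 0.4 mm in x, 1 mm lower. Then check and hand in.

```bash
python3 -m jog '{"offset":[[0.0004,-0.0001,-0.001],[0,0,0],[0,0,0],[0,0,0],[0,0,0],[0,0,0]],"yaw":[0.65,0,0,0,0,0],"jaw":[1,1,1,1,1,1]}'
python3 - <<'E'
from m import *
p=wcam();g=cv2.cvtColor(p['frame'],cv2.COLOR_RGB2GRAY).astype(float)
s=g[126:144,314:332];w=np.clip(55-s,0,None);v,u=np.mgrid[126:144,314:332];th=((w*u).sum()/w.sum(),(w*v).sum()/w.sum())
G4=cv2.resize(g[110:172,292:356].astype(np.uint8),None,fx=4,fy=4,interpolation=cv2.INTER_CUBIC)
n,l,st,c=cv2.connectedComponentsWithStats((G4<190).astype(np.uint8));i=1+np.argmax([st[j,4] if 60<c[j][1]<200 else 0 for j in range(1,n)])
cn,_=cv2.findContours((l==i).astype(np.uint8),cv2.RETR_EXTERNAL,cv2.CHAIN_APPROX_NONE);e=cv2.fitEllipse(cn[0]);hp=((e[0][0]+.5)/4-.5+292,(e[0][1]+.5)/4-.5+110)
print(th,hp,'diff',ray(p,th,.058)-ray(p,hp,pos[2]+.0215+.005))
samp('hole0',['scene','top'],3,place(pos[:2],-.2235,pos[2]+.0215))
for k in ('nozzle_top','screw_cup','screwdriver','tape_roll','stapler','pen_box'):
    for c in ('scene','top'): print(k,[(round(d['score'],2),np.round(d['at'],3).tolist()) for d in manip.tip_of(manip.camera(c),k)[:1]])
E
```

```text
clock: 25.2
position: [0.4356, -0.1404, 0.0469]
ee_rot: [0.994, -0.112, 0.0, 0.0]
ft_force: [0.3, -0.8, -2.5]
grip_width: 0.15
grasp_force: 49.1
pos [ 0.43564107 -0.140393    0.04694294] [ 1.28241185e+01 -2.71680393e-04  1.79995688e+02] [ 0.25233916 -0.8265294  -2.50373601] [ 0.66018168  0.14868719 -0.47260316  2.03634438  0.08169673  0.9742014
 -1.64852758]
(np.float64(323.18280123583935), np.float64(136.46446961894955)) (323.43778800964355, 142.24785995483398) diff [-3.77950498e-05  1.56083334e-04 -1.54429383e-02]
hole0 5 [ 0.3877 -0.0982  0.0706] [0.002  0.0025 0.0015] {'scene': [0.3863, -0.0966, 0.0714], 'top': [0.3898, -0.1005, 0.0695]}
hole0 3 [ 0.374  -0.1587  0.0702] [0.0009 0.0017 0.0012] {'scene': [0.374, -0.1587, 0.0702]}
hole0 6 [ 0.4896 -0.1512  0.0676] [0.0011 0.0024 0.0014] {'scene': [0.4904, -0.1535, 0.0683], 'top': [0.4888, -0.1489, 0.0669]}
nozzle_top [(0.45, [0.586, -0.092, 0.167])]
nozzle_top [(0.62, [0.405, 0.431, 0.0])]
screw_cup [(0.73, [0.385, -0.097, 0.07])]
screw_cup []
screwdriver [(0.66, [0.398, -0.039, 0.002])]
screwdriver [(0.56, [0.402, -0.042, -0.0])]
tape_roll [(0.89, [0.403, 0.431, 0.004])]
tape_roll [(0.74, [0.404, 0.431, -0.001])]
stapler [(0.67, [0.53, -0.47, -0.001])]
stapler [(0.63, [0.532, -0.468, -0.004])]
pen_box [(0.67, [0.396, -0.448, -0.003])]
pen_box [(0.73, [0.396, -0.442, -0.001])]
```

Hole 2 is centred on its thread within 0.2 mm, and the plate is level (the network's height spread is the same as when it lay flat). The other things I could detect haven't moved. Handing in.

```bash
python3 -c "
from workcell import manip
print(manip.hand_in())"
```

```text
the job is handed in; nothing more can be done
None
```

I pressed the nozzle cap to its stop and it sprang back. The aluminium cover is now held still and level about 1 cm above the posts: hole 2 measured within 0.2 mm of its thread, and holes 0 and 1, hidden from the wrist camera, aligned from the measured plate and dispenser poses. The job is handed in.

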